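# Index the welding turntable one hole

### The arm

A 6-joint arm with a two-finger parallel gripper is mounted at the origin on the work surface. World frame = base frame: x ahead of the robot, y to its left, z up, the work surface at z = 0. Lengths are in m, angles in rad, forces in N, time in s.
With the tool pointing down it reaches from about 0.25 to 0.8 m from the base axis. Payload 3.9 kg.
Tool frame: the origin (TCP) lies at the very end of the fingers, on their centre line; the grasp point (between the pads) lies 19 mm behind it; z points along the fingers, y is the direction in which the jaws open and shut (so a half turn about z gives the same grasp; the last joint's range is limited). The gripper opens to 85 mm and grips with 20 to 120 N. Pads are 22 mm wide; open, the fingers measure 114 mm over their backs; the gripper's body (76 mm by 85 mm) begins 54 mm behind the grasp point. The pads swing forward as they close: fully open they stand 13 mm farther back than shut.
Start: joints at [1.27, 0.26, -0.138, 1.173, 0, 1.571], TCP at [0.156, 0.501, 0.192] pointing down, gripper open.
Joint ranges: [-2.78, 2.78], [-0.83, 1.72], [-1.28, 1.37], [-1.9, 2.12], [-1.57, 1.48], [-3.14, 3.14]. Speed limits (rad/s): [2.57, 2.57, 3.14, 3.14, 3.14, 3.14].

### API

Orientations are given as a 3x3 rotation matrix whose columns are the frame's x, y, z axes.
In Python, from rig import manip gives the robot as it stands.
- The arm moves only by the shell command python3 -m creep 'ROWS' [FORCE]. ROWS is JSON, a list of rows, each a list of 7 numbers: the turn, a rotation vector about the tool's x, y, z in units of 6 degrees (1.0 is 6 degrees), then the shift along the tool's x, y, z in units of 30 mm (1.0 is 30 mm), then the gripper command: -1 is shut, 1 is fully open, values between are in proportion. In form: [[rx, ry, rz, tx, ty, tz, fingers], ...]. A call has 1 to 20 rows; each row shifts and turns the commanded pose from where the row before left it, along the tool's axes as they then stand; what a row does not reach is not made up. A row lasts 1/12 s, in which the tool goes at most 41.7 mm and 7.16 degrees, less where a joint would pass 70% of its speed; a pose out of reach is approached as far as the arm can. A call is refused whole if a number of a shift passes 1 or a number of a turn 1, either way. A call with a gripper value outside its range is refused whole. The fingers move at their own pace and stop on an object; FORCE is the grip in N (left out, the last holds). Time passes only in rows, so rows that do not move let the fingers close. It gives the time, the measured TCP pose, the force and the opening at its end, in the units of the state.
- manip.get_obs(): the state, without advancing time (a new reading comes with each control period).
- manip.read_camera(name): name is "scene" or "top" or "wrist"; returns (picture, depth): 420x560x3 uint8, blue, green, red; 420x560 float32, m along the optical axis (not along the pixel's ray), 0 where there is no reading.
- manip.camera_model(name): a dict with "fx", "fy", "cx", "cy" (pixels), "k1" (the pictures are not rectified: a ray, as slopes to the right and down, at radius r is drawn at 1 + k1 r^2 times it, then the intrinsics apply), "R" (3x3) and "t" (3): a world point X has camera coordinates R X + t; the wrist camera has in their place "T_tool_cam" (4x4, takes a point from camera to tool coordinates, whose origin is the TCP and whose axes are the flange's). Camera axes: x right, y down, z forward; pixel columns grow to the right and rows downward; lengths in m; the calibration is good to about 2 mm. A picture is of the moment at which its call begins: read the wrist's pose just before it. camera_model takes no time and is no camera call.
- manip.hand_in(): hands the job in, once; it reports no verdict.
Trained networks look in the newest picture that a camera, given by its name, has taken for a name from the list of things; names that differ only in an ending like _2 or _b are one class to them, and where a whole thing is asked for, a point or a joint stands for the part that bears it (a point fixed in the world has none). Each returns a list of dicts, best first, with "p" (0 to 1); they miss things now and then, are a little off and sometimes report something else, mostly with a low value. They report only what shows in the picture. A call takes as long as a camera call. They do not tell look-alikes from the thing itself.
- manip.trace(camera, label): "pixels" (420x560 bool, what is visible of it) and "location" ([column, row] in pixels, amid what is visible of it).
- manip.place_of(camera, label): "location" ([column, row] in pixels: a listed point, or the origin of a listed thing).
The state is a dict: "clock": time; "joint_positions": joint angles; "qvel": joint speeds; "tau": joint torques, N m; "tcp_pos": TCP position; "orientation": TCP orientation; "ft_force": force on the tool from outside, world axes, zero at the start; "ft_torque": the same for the moment, N m; "grip_width": finger opening in m.
Only numpy, scipy, OpenCV 4.12 (cv2) and the standard library are available. Lean on these libraries where they do the work, as an engineer would, in place of code of your own. Each camera call takes 0.05 s, during which the arm holds its last target.

### The job

The round indexing table on the welding bench is locked by a spring plunger, the black push-knob on the bracket at its rim. Press the plunger in and turn the table clockwise (seen from above) to the very next hole, without going past it, then let the plunger spring fully back out so that the table is locked there. Only press and push: the flange just rides round on the table, and it and the other things on the bench must not be lifted or knocked out of place.

Things in the scene. Friction and masses are not known exactly. Their poses are not given: they have to be found in the camera images.
- indexer: fixed base of the indexing table, origin on the bench under the turning axis (z up). Grey pedestal 190 mm diameter, on it a steel ring 306 mm diameter, 8 mm thick (top 38 mm above the bench), with 12 rectangular holes 18 mm wide, 30 degrees apart, at 137 mm radius. It never moves in an episode; the whole machine's place and yaw differ between episodes.
- turntable (a joint): angle of the turning table about the vertical axis through the hub, rad, growing clockwise seen from above. About 0 at the start (plunger in a hole, play +-0.015); the next hole clockwise is at 0.524 (30 degrees). Turning it takes about 0.25 N m (about 2 N at the plunger).
- plunger (a joint): how far the plunger is pressed in (down), m: 0 fully out (locked when at a hole), 0.014 fully in. The spring takes 3.5 N to start and 8 N fully in. Its nose enters the ring hole from BELOW: it frees the table when pressed beyond 0.008. Between holes it cannot come out further than about 0.008, even when let go; it springs out by itself when it comes under a hole (the nose is bevelled and centres itself over the last 3 mm or so).
- plunger_top (a point): centre of the flat top of the plunger's black round knob, 28 mm diameter, 10 mm thick; 80 mm above the bench when out, 66 mm when fully in. It stands on the bracket at 165 mm from the turning axis and turns with the table. Bracket top is 54 mm above the bench.
- lug_top (a point): centre of the top of the push lug, a steel plate fixed to the bracket next to the knob on its clockwise side: 34 mm along the radius, 8 mm thick, top 100 mm above the bench. Its centre is 23 mm from the plunger's axis (its near face 19 mm), so that a fingertip pressing the knob can push against this lug to turn the table clockwise.
- hub (a point): centre of the top of the aluminium faceplate (230 mm diameter, top 54 mm above the bench), on the turning axis. On the faceplate, on the side away from the plunger, two toggle clamps with red handles are fixed, up to 110 mm above the bench, turning with it.
- flange: loose steel flange, disc 64 mm diameter and 10 mm thick with a 34 mm diameter stub, 34 mm tall in all, lying near the middle of the faceplate; origin at the centre of its underside. It rides round with the table.
- square: grey magnetic welding square, L-shaped, arms 75 and 56 mm long, 16 mm high, lying on the bench beside the indexing table; bystander; origin on its underside
- standoff: plain steel pin, 28 mm diameter, 50 mm tall, standing on the bench near the indexing table; bystander; origin on its underside
- collar: brass ring, 48 mm outside diameter, 18 mm high, lying on the bench beside the indexing table; bystander; origin on its underside
- hammer: hammer lying on the bench to the robot's right; bystander; origin on its underside
- coupon: flat steel plate 100 x 60 x 8 mm on the bench to the left; bystander; origin on its underside
- jar: small glass jar with black cap, 60 mm diameter, 75 mm tall, on the bench to the left; bystander; origin on its underside
Mind the look-alikes: they are no part of the job. Several things have the shape of the flange; the one meant has the colours described above.

How it is judged:
By the outcome, as a careful person would: the job done as asked, in the order asked, and still so for the second after the job is handed in, with the robot touching nothing.
It also fails if it takes over 45 s, if anything falls off the work surface, if the arm or the gripper's body presses on something with over 40 N, if the wrist force passes 120 N, or if a joint passes its speed limit or range.

## Working session

There is one attempt and no reset: what is moved stays moved. The work goes in short steps, Python scripts to look and compute and a shell command to move; the robot and the scene stay as the last step left them, time stands still between calls to the robot, and variables do not carry over. Pictures are saved under pics/ and viewed, and the job is handed in when it is done.

```bash
ls; mkdir -p pics
cat > h.py <<'E'
import numpy as np,cv2
from rig import manip
def ray(cam,u,v):
    m=manip.camera_model(cam)
    K=np.array([[m['fx'],0,m['cx']],[0,m['fy'],m['cy']],[0,0,1.]])
    p=cv2.undistortPoints(np.array([[[u,v]]],float),K,np.array([m['k1'],0,0,0,0.]))[0,0]
    return np.array([p[0],p[1],1.])
def ext(cam):
    m=manip.camera_model(cam)
    if 'R' in m: R=np.array(m['R']);return R.T,-R.T@np.array(m['t'])
    o=manip.get_obs();T=np.array(m['T_tool_cam']);Rt=np.array(o['orientation']);p=np.array(o['tcp_pos'])
    return Rt@T[:3,:3],Rt@T[:3,3]+p
def at_z(cam,u,v,z):
    R,c=ext(cam);d=R@ray(cam,u,v);return c+d*(z-c[2])/d[2]
def at_d(cam,u,v,dep):
    R,c=ext(cam);return c+R@ray(cam,u,v)*dep
E
python3 - <<'E'
from h import *
o=manip.get_obs();print({k:np.round(v,3) for k,v in o.items()})
for c in ['scene','top']:
    im,d=manip.read_camera(c);cv2.imwrite(f'pics/{c}0.png',im);np.save(f'pics/{c}0.npy',d)
    for l,z in [('plunger_top',.08),('lug_top',.1),('hub',.054),('indexer',0),('flange',.054),('standoff',0),('jar',0),('collar',0),('square',0)]:
        for r in manip.place_of(c,l)[:2]:
            print(c,l,round(r['p'],2),np.round(r['location'],1),np.round(at_z(c,*r['location'],z),4))
print(manip.get_obs()['clock'])
E
```

```text
pics
{'clock': np.float64(0.0), 'joint_positions': array([ 1.27 ,  0.261, -0.139,  1.173,  0.   ,  1.571]), 'qvel': array([-0.001, -0.001,  0.002,  0.001, -0.   , -0.   ]), 'tau': array([ 1.0000e-03, -4.0567e+01,  2.5392e+01,  1.9000e-02,  0.0000e+00,
       -0.0000e+00]), 'tcp_pos': array([0.155, 0.501, 0.191]), 'orientation': array([[-0.955,  0.296, -0.001],
       [ 0.296,  0.955, -0.002],
       [ 0.   , -0.002, -1.   ]]), 'ft_force': array([-0.663,  0.041, -0.82 ]), 'ft_torque': array([-0.019, -0.028, -0.021]), 'grip_width': np.float64(0.085)}
scene plunger_top 0.51 [324.3 225.3] [0.4747 0.0829 0.08  ]
scene lug_top 0.68 [332.9 221.9] [0.4599 0.1039 0.1   ]
scene hub 0.67 [300.6 261.7] [0.6129 0.1472 0.054 ]
scene hub 0.47 [299.4 265.5] [0.625  0.1576 0.054 ]
scene indexer 0.95 [298.6 275.3] [0.6173 0.1449 0.    ]
scene flange 0.89 [298.5 265.1] [0.6261 0.1549 0.054 ]
scene flange 0.58 [322.5 344.2] [0.7437 0.408  0.054 ]
scene standoff 0.45 [348.2 326.3] [0.6245 0.372  0.    ]
scene collar 0.73 [379.6 297.2] [0.4852 0.3455 0.    ]
scene collar 0.27 [452.6 321.4] [0.3886 0.5207 0.    ]
scene square 0.71 [251.1 240.1] [ 0.6456 -0.069   0.    ]
top plunger_top 0.56 [257.7 249.9] [0.4671 0.0916 0.08  ]
top lug_top 0.58 [247.2 255.3] [0.4501 0.1229 0.1   ]
top hub 0.72 [235.5 206.5] [0.6117 0.1667 0.054 ]
top hub 0.68 [250.7 253.7] [0.4559 0.1168 0.054 ]
top indexer 0.79 [240.7 204.4] [0.6264 0.1566 0.    ]
top flange 0.76 [179.5 180.8] [0.7014 0.355  0.054 ]
top jar 0.6 [134.2 223.1] [0.567  0.5257 0.    ]
top collar 0.62 [184.1 248.4] [0.4779 0.35   0.    ]
top square 0.72 [134.1 225.2] [0.5597 0.5258 0.    ]
top square 0.67 [236.5 206. ] [0.621  0.1711 0.    ]
1.0
```

Run:
```python
import cv2
a=cv2.imread('pics/top0.png');cv2.imwrite('pics/topc.png',cv2.resize(a[130:310,120:360],None,fx=3.2,fy=3.2,interpolation=cv2.INTER_CUBIC))
a=cv2.imread('pics/scene0.png');cv2.imwrite('pics/scenec.png',cv2.resize(a[190:390,200:460],None,fx=3,fy=3,interpolation=cv2.INTER_CUBIC))
```

```text
(no output)
```

View pics/topc.png

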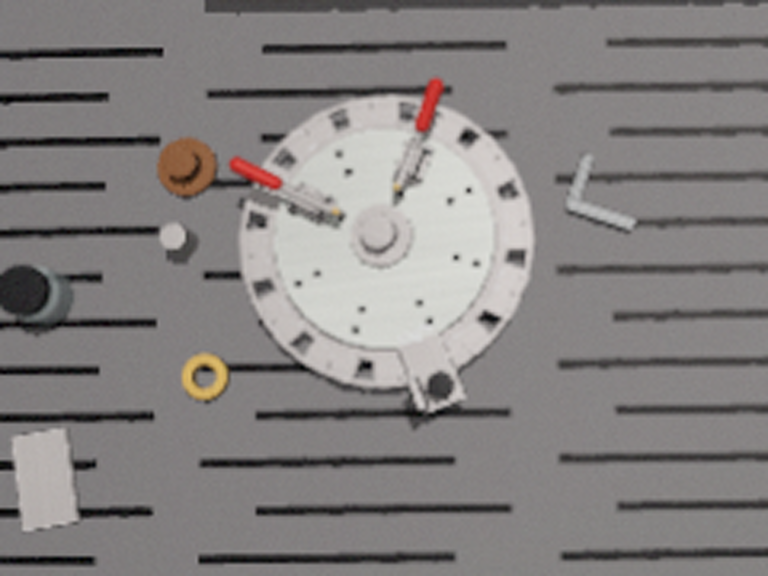

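View pics/scenec.png

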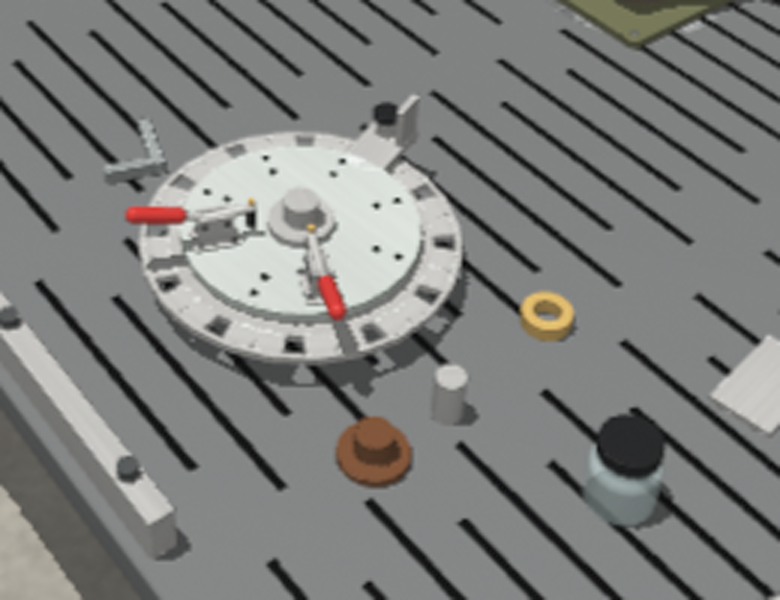

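Run:
```python
from h import *
print(np.round(manip.camera_model('wrist')['T_tool_cam'],3))
vv,uu=np.mgrid[0:420,0:560]
for c in ['scene','top']:
    d=np.load(f'pics/{c}0.npy');im=cv2.imread(f'pics/{c}0.png')
    m=manip.camera_model(c);K=np.array([[m['fx'],0,m['cx']],[0,m['fy'],m['cy']],[0,0,1.]])
    n=cv2.undistortPoints(np.stack([uu,vv],-1).reshape(-1,1,2).astype(float),K,np.array([m['k1'],0,0,0,0.]))[:,0]
    R,o=ext(c);P=o+(np.c_[n,np.ones(len(n))]*d.reshape(-1,1))@R.T
    g=im.reshape(-1,3).astype(int);ok=d.ravel()>0
    b=P[ok&(abs(P[:,0]-.2)<.1)&(abs(P[:,1])<.1)];print(c,'bench z',np.median(b[:,2]) if len(b) else None)
    near=ok&(np.hypot(P[:,0]-.47,P[:,1]-.09)<.05)
    k=near&(g.max(1)<75)&(P[:,2]>.066);print('knob',k.sum(),P[k].mean(0).round(4),np.median(P[k],0).round(4),P[k].std(0).round(3))
    l=near&(P[:,2]>.09);print('lug',l.sum(),P[l].mean(0).round(4))
    # faceplate top
    f=ok&(np.hypot(P[:,0]-.62,P[:,1]-.157)<.17)&(P[:,2]>.047)&(P[:,2]<.062)&(g.min(1)>110)
    q=P[f];print('face',f.sum(),np.median(q[:,2]))
    r=ok&(np.hypot(P[:,0]-.62,P[:,1]-.157)<.2)&(P[:,2]>.03)&(P[:,2]<.046)
    q2=P[r]
    for Q,rad in((q,.115),(q2,.153)):
        h=cv2.convexHull(Q[:,:2].astype(np.float32));print('circ',rad,cv2.minEnclosingCircle(Q[:,:2].astype(np.float32)))
        # count-max fit of fixed radius disc
        best=max(((np.hypot(Q[:,0]-x,Q[:,1]-y)<rad).sum(),x,y) for x in np.arange(.6,.641,.002) for y in np.arange(.135,.177,.002));print(best)
```

```text
[[ 0.001 -0.962 -0.272  0.07 ]
 [ 1.     0.001  0.001  0.001]
 [-0.    -0.272  0.962 -0.182]
 [ 0.     0.     0.     1.   ]]
scene bench z -0.00159047875703755
knob 46 [0.4699 0.0958 0.0771] [0.4698 0.097  0.0771] [0.006 0.007 0.003]
lug 27 [0.4591 0.1173 0.0968]
face 3063 0.05266726237239283
circ 0.115 ((0.5994057655334473, 0.14195141196250916), 0.1411472111940384)
(np.int64(2871), np.float64(0.62), np.float64(0.15500000000000003))
circ 0.153 ((0.607558012008667, 0.15218693017959595), 0.169095978140831)
(np.int64(2368), np.float64(0.622), np.float64(0.15700000000000003))
top bench z -5.646620623966925e-06
knob 43 [0.4653 0.095  0.0802] [0.4667 0.094  0.0788] [0.007 0.007 0.005]
lug 31 [0.4572 0.1161 0.0991]
face 3309 0.05367096103541602
circ 0.115 ((0.5947514176368713, 0.14452841877937317), 0.1400521695613861)
(np.int64(3144), np.float64(0.62), np.float64(0.15300000000000002))
circ 0.153 ((0.6045538187026978, 0.14758577942848206), 0.1700754016637802)
(np.int64(2169), np.float64(0.62), np.float64(0.15300000000000002))
```

```bash
python3 -m creep '[[0,0,0.95,0,0,0,-1],[0,0,0.95,0,0,0,-1],[0,0,0.95,0,0,0,-1],[0,0,0.95,0,0,0,-1],[0,0,0.95,0,0,0,-1],[0,0,0.95,0,0,0,-1],[0,0,0.95,0,0,0,-1],[0,0,0.95,0,0,0,-1],[0,0,0.95,0,0,0,-1]]' 40; python3 -m creep '[[0,0,0,-0.4,0.1,0,-1],[0,0,0,-0.8,0.24,0,-1],[0,0,0,-0.9,0.26,0,-1],[0,0,0,-0.9,0.26,0,-1],[0,0,0,-0.9,0.26,0,-1],[0,0,0,-0.9,0.26,0,-1],[0,0,0,-0.9,0.26,0,-1],[0,0,0,-0.9,0.26,0,-1],[0,0,0,-0.9,0.26,0,-1],[0,0,0,-0.9,0.26,0,-1],[0,0,0,-0.9,0.26,0,-1],[0,0,0,-0.9,0.26,0,-1],[0,0,0,-0.9,0.26,0,-1],[0,0,0,-0.9,0.26,0,-1],[0,0,0,-0.9,0.26,0,-1],[0,0,0,-0.9,0.26,0,-1],[0,0,0,-0.9,0.26,0,-1],[0,0,0,-0.9,0.26,0,-1],[0,0,0,-0.9,0.26,0,-1],[0,0,0,0,0,0,-1]]'
python3 - <<'E'
from h import *
o=manip.get_obs();print({k:np.round(o[k],3) for k in('clock','tcp_pos','orientation','ft_force','joint_positions','grip_width')})
im,d=manip.read_camera('wrist');cv2.imwrite('pics/w1.png',im);np.save('pics/w1.npy',d)
for l,z in [('plunger_top',.08),('lug_top',.1),('hub',.054)]:
    for r in manip.place_of('wrist',l)[:2]: print(l,round(r['p'],2),r['location'],at_z('wrist',*r['location'],z).round(4))
E
```

```text
clock: 1.75
tcp_pos: [0.1555, 0.5014, 0.1915]
orientation: [[-0.361, 0.932, 0.0], [0.932, 0.361, -0.0], [-0.0, 0.0, -1.0]]
ft_force: [0.0, 0.3, 0.3]
grip_width: -0.0001
clock: 3.42
tcp_pos: [0.4722, 0.089, 0.1915]
orientation: [[-0.364, 0.932, 0.002], [0.931, 0.364, -0.002], [-0.003, 0.001, -1.0]]
ft_force: [0.7, -0.5, 0.7]
grip_width: -0.0002
{'clock': np.float64(3.417), 'tcp_pos': array([0.472, 0.089, 0.192]), 'orientation': array([[-0.364,  0.932,  0.002],
       [ 0.931,  0.364, -0.002],
       [-0.003,  0.001, -1.   ]]), 'ft_force': array([ 0.677, -0.498,  0.729]), 'joint_positions': array([ 0.188,  0.183, -0.241,  1.145, -0.002,  1.387]), 'grip_width': np.float64(-0.0)}
plunger_top 0.81 [276.4, 185.9] [0.4626 0.0979 0.08  ]
lug_top 0.59 [278.7, 168.0] [0.4567 0.1185 0.1   ]
```

View pics/w1.png

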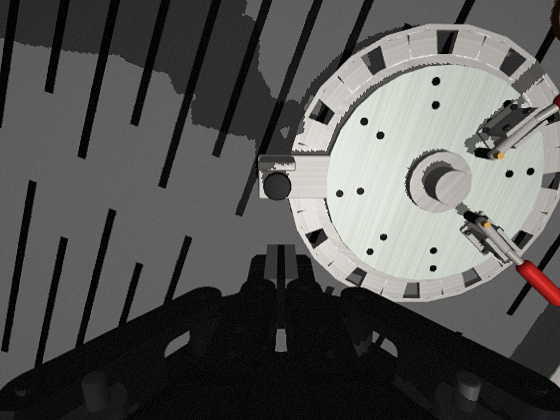

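Run:
```python
from h import *
vv,uu=np.mgrid[0:420,0:560]
c='wrist'
d=np.load('pics/w1.npy');im=cv2.imread('pics/w1.png')
m=manip.camera_model(c);K=np.array([[m['fx'],0,m['cx']],[0,m['fy'],m['cy']],[0,0,1.]])
n=cv2.undistortPoints(np.stack([uu,vv],-1).reshape(-1,1,2).astype(float),K,np.array([m['k1'],0,0,0,0.]))[:,0]
R,o=ext(c);P=o+(np.c_[n,np.ones(len(n))]*d.reshape(-1,1))@R.T
g=im.reshape(-1,3).astype(int);ok=d.ravel()>0
k=ok&(abs(uu.ravel()-277)<20)&(abs(vv.ravel()-186)<18)&(g.max(1)<60)&(P[:,2]>.065)
print('knob',k.sum(),P[k].mean(0),np.median(P[k],0))
cc=cv2.minEnclosingCircle(np.c_[uu.ravel()[k],vv.ravel()[k]].astype(np.float32));print(cc,at_z(c,*cc[0],.079))
l=ok&(abs(uu.ravel()-277)<30)&(abs(vv.ravel()-162)<20)&(P[:,2]>.09);print('lug',l.sum(),P[l].mean(0))
f=ok&(P[:,2]>.048)&(P[:,2]<.060)&(g.min(1)>110);Q=P[f]
best=max(((np.hypot(Q[:,0]-x,Q[:,1]-y)<.115).sum()-(np.hypot(Q[:,0]-x,Q[:,1]-y)>.115).sum(),x,y) for x in np.arange(.6,.641,.001) for y in np.arange(.135,.177,.001));print(best,len(Q))
q=P[ok&(P[:,2]>.03)&(P[:,2]<.046)&(g.min(1)>100)&(uu.ravel()>230)]
b=max(((np.hypot(q[:,0]-x,q[:,1]-y)<.153).sum(),x,y) for x in np.arange(.6,.641,.001) for y in np.arange(.135,.177,.001));print(b,len(q))
# finger tip silhouette: depth around (281,250)
print(d[246:262:4,255:310:6].round(3))
h=np.array([.62,.154]);kk=P[k].mean(0)[:2]
```

```text
knob 621 [0.46198783 0.09947855 0.07964987] [0.46195967 0.099614   0.07982073]
((277.0957336425781, 185.35105895996094), 14.503390312194824) [0.46228575 0.09966474 0.079     ]
lug 385 [0.45395789 0.12071388 0.09878134]
(np.int64(27294), np.float64(0.615), np.float64(0.15900000000000003)) 30578
(np.int64(16099), np.float64(0.616), np.float64(0.15900000000000003)) 16348
[[0.402 0.404 0.148 0.147 0.147 0.146 0.146 0.403 0.402 0.362]
 [0.405 0.405 0.142 0.142 0.142 0.142 0.143 0.404 0.406 0.363]
 [0.407 0.147 0.137 0.137 0.138 0.139 0.137 0.148 0.148 0.407]
 [0.143 0.144 0.133 0.133 0.133 0.133 0.134 0.143 0.143 0.143]]
```

Run:
```python
from h import *
o=manip.get_obs();print(o['clock'],np.round(o['tcp_pos'],4),np.round(o['qvel'],3))
m=manip.camera_model('wrist');T=np.array(m['T_tool_cam'])
K=np.array([[m['fx'],0,m['cx']],[0,m['fy'],m['cy']],[0,0,1.]]);Rc=T[:3,:3].T;tc=-Rc@T[:3,3]
pts=np.array([[0,0,0],[.011,0,0],[-.011,0,0],[0,.014,0],[0,-.014,0],[0.011,0.0,-.01]],float)
print(cv2.projectPoints(pts,cv2.Rodrigues(Rc)[0],tc,K,np.array([m['k1'],0,0,0,0.]))[0][:,0].round(1))
im,d=manip.read_camera('wrist');cv2.imwrite('pics/w2.png',im)
for l,z in [('plunger_top',.08),('lug_top',.1)]:
    for r in manip.place_of('wrist',l)[:1]: print(l,round(r['p'],2),r['location'],at_z('wrist',*r['location'],z).round(4))
o=manip.get_obs();print(o['clock'],np.round(o['tcp_pos'],4),np.round(o['qvel'],3))
for c in ('top','scene'):
    im,d=manip.read_camera(c)
    cv2.imwrite(f'pics/{c}2.png',cv2.resize(im[170:310,180:400],None,fx=3.5,fy=3.5,interpolation=cv2.INTER_CUBIC))
    m=manip.camera_model(c);K=np.array([[m['fx'],0,m['cx']],[0,m['fy'],m['cy']],[0,0,1.]])
    p=np.array(o['tcp_pos']);q=cv2.projectPoints(p[None],cv2.Rodrigues(np.array(m['R']))[0],np.array(m['t']),K,np.array([m['k1'],0,0,0,0.]))[0].ravel();print(c,q,'crop',(q-[180,170])*3.5)
```

```text
3.6167 [0.4687 0.0929 0.1914] [ 0.019 -0.003 -0.002 -0.001 -0.002  0.006]
[[280.7 235.4]
 [280.7 218.7]
 [280.7 251.6]
 [303.  235.4]
 [258.4 235.4]
 [280.8 224. ]]
plunger_top 0.71 [280.4, 191.5] [0.4675 0.0959 0.08  ]
3.7667 [0.4688 0.0936 0.1916] [ 0.004  0.     0.003 -0.001  0.001  0.003]
top [253.63548668 248.19592132] crop [257.72420339 273.68572462]
scene [330.07530083 196.57675957] crop [525.26355291  93.0186585 ]
```

```bash
python3 -c "
import cv2
a=cv2.imread('pics/w2.png');cv2.imwrite('pics/w2c.png',cv2.resize(a[130:300,220:350],None,fx=4,fy=3.5,interpolation=cv2.INTER_CUBIC))"
```

```text
(no output)
```

View pics/scene2.png

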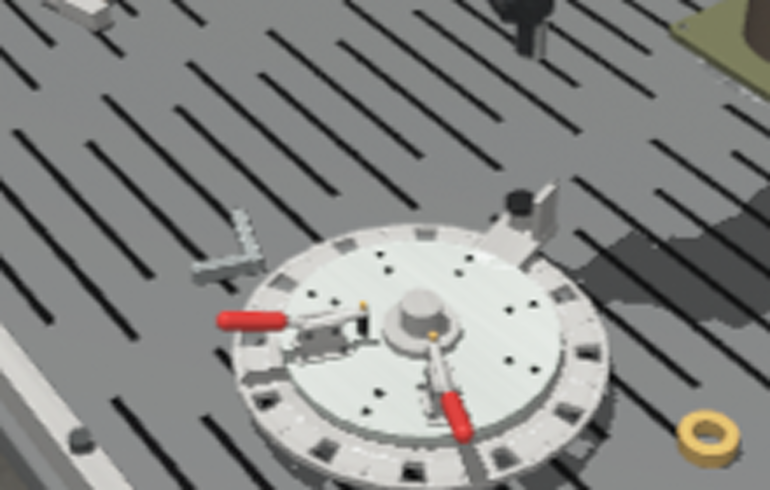

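View pics/w2c.png

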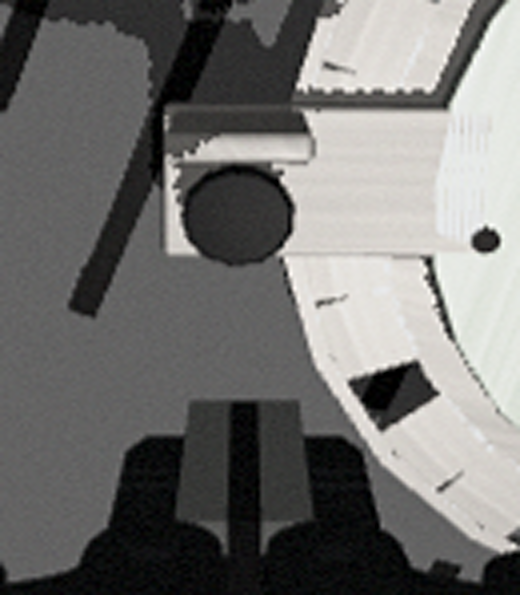

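Run:
```python
from h import *
o=manip.get_obs();print(o['clock'],np.round(o['tcp_pos'],4),np.round(o['orientation'],3).tolist())
T=np.array(manip.camera_model('wrist')['T_tool_cam'])
im,d=manip.read_camera('wrist')
for u,v in [(268,245),(272,245),(281,245),(290,245),(294,245),(272,250),(272,260),(272,270),(290,260),(290,270),(255,262),(281,243)]:
    p=ray('wrist',u,v)*d[v,u];print(u,v,d[v,u].round(4),(T[:3,:3]@p+T[:3,3]).round(4))
```

```text
3.8667 [0.4691 0.0937 0.1916] [[-0.368, 0.93, 0.0], [0.93, 0.368, 0.0], [0.0, 0.0, -1.0]]
268 245 0.1476 [ 0.0125 -0.0061 -0.0453]
272 245 0.1481 [ 0.0123 -0.0042 -0.0448]
281 245 0.1478 [ 0.0124  0.0001 -0.0451]
290 245 0.1476 [ 0.0125  0.0043 -0.0453]
294 245 0.147 [ 0.0128  0.0062 -0.0459]
272 250 0.1429 [ 0.0121 -0.0041 -0.0503]
272 260 0.1318 [ 0.0125 -0.0038 -0.0617]
272 270 0.1231 [ 0.0125 -0.0036 -0.0708]
290 260 0.1314 [ 0.0127  0.0038 -0.0621]
290 270 0.1228 [ 0.0127  0.0036 -0.0711]
255 262 0.1391 [ 0.0085 -0.0116 -0.0553]
281 243 0.4022 [-0.0841  0.0007  0.1919]
```

Run:
```python
from h import *
vv,uu=np.mgrid[0:420,0:560]
for c in ('scene','top'):
    im,d=manip.read_camera(c)
    m=manip.camera_model(c);K=np.array([[m['fx'],0,m['cx']],[0,m['fy'],m['cy']],[0,0,1.]])
    n=cv2.undistortPoints(np.stack([uu,vv],-1).reshape(-1,1,2).astype(float),K,np.array([m['k1'],0,0,0,0.]))[:,0]
    R,o=ext(c);P=o+(np.c_[n,np.ones(len(n))]*d.reshape(-1,1))@R.T
    s=(d.ravel()>0)&(np.hypot(P[:,0]-.469,P[:,1]-.094)<.06)&(P[:,2]>.13)
    if s.any():
        Q=P[s];i=np.argsort(Q[:,2])[:15];print(c,s.sum());print(np.c_[Q[i],uu.ravel()[s][i],vv.ravel()[s][i]].round(3))
    if c=='scene': cv2.imwrite('pics/s3.png',cv2.resize(im[120:260,260:400],None,fx=4.2,fy=4.2,interpolation=cv2.INTER_CUBIC))
```

```text
scene 6475
[[4.73e-01 9.00e-02 2.28e-01 3.29e+02 1.86e+02]
 [4.71e-01 1.01e-01 2.30e-01 3.32e+02 1.87e+02]
 [4.77e-01 9.10e-02 2.31e-01 3.28e+02 1.86e+02]
 [4.74e-01 1.00e-01 2.31e-01 3.31e+02 1.87e+02]
 [4.73e-01 9.50e-02 2.31e-01 3.30e+02 1.86e+02]
 [4.78e-01 8.70e-02 2.32e-01 3.27e+02 1.85e+02]
 [4.70e-01 1.05e-01 2.32e-01 3.33e+02 1.87e+02]
 [4.60e-01 1.02e-01 2.33e-01 3.35e+02 1.85e+02]
 [4.69e-01 1.04e-01 2.35e-01 3.33e+02 1.86e+02]
 [4.73e-01 1.03e-01 2.36e-01 3.32e+02 1.86e+02]
 [4.68e-01 1.06e-01 2.36e-01 3.34e+02 1.86e+02]
 [4.76e-01 1.03e-01 2.37e-01 3.31e+02 1.86e+02]
 [4.78e-01 9.60e-02 2.37e-01 3.29e+02 1.85e+02]
 [4.81e-01 9.50e-02 2.38e-01 3.28e+02 1.85e+02]
 [4.72e-01 1.02e-01 2.38e-01 3.32e+02 1.85e+02]]
top 3567
[[4.34e-01 6.90e-02 2.94e-01 2.59e+02 2.60e+02]
 [4.31e-01 6.80e-02 3.07e-01 2.59e+02 2.61e+02]
 [4.34e-01 7.40e-02 3.08e-01 2.57e+02 2.60e+02]
 [4.37e-01 7.30e-02 3.09e-01 2.57e+02 2.59e+02]
 [4.37e-01 7.10e-02 3.11e-01 2.58e+02 2.59e+02]
 [4.24e-01 6.50e-02 3.16e-01 2.60e+02 2.64e+02]
 [4.31e-01 7.00e-02 3.17e-01 2.58e+02 2.61e+02]
 [4.29e-01 6.70e-02 3.19e-01 2.59e+02 2.62e+02]
 [4.29e-01 7.00e-02 3.19e-01 2.58e+02 2.62e+02]
 [4.34e-01 7.00e-02 3.20e-01 2.58e+02 2.60e+02]
 [4.26e-01 6.70e-02 3.21e-01 2.59e+02 2.63e+02]
 [4.26e-01 7.00e-02 3.22e-01 2.58e+02 2.63e+02]
 [4.21e-01 7.00e-02 3.24e-01 2.58e+02 2.65e+02]
 [4.19e-01 6.70e-02 3.24e-01 2.59e+02 2.66e+02]
 [4.21e-01 6.70e-02 3.24e-01 2.59e+02 2.65e+02]]
```

View pics/s3.png

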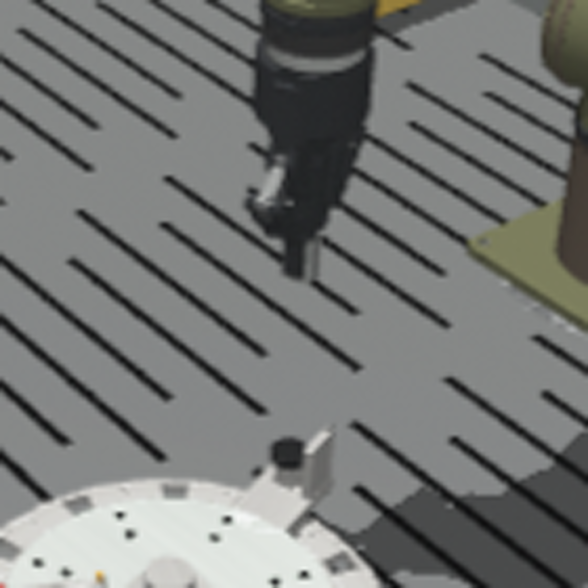

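Run:
```python
from h import *
vv,uu=np.mgrid[0:420,0:560]
T=np.array(manip.camera_model('wrist')['T_tool_cam'])
im,d=manip.read_camera('wrist')
m=manip.camera_model('wrist');K=np.array([[m['fx'],0,m['cx']],[0,m['fy'],m['cy']],[0,0,1.]])
n=cv2.undistortPoints(np.stack([uu,vv],-1).reshape(-1,1,2).astype(float),K,np.array([m['k1'],0,0,0,0.]))[:,0]
P=(np.c_[n,np.ones(len(n))]*d.reshape(-1,1))@T[:3,:3].T+T[:3,3]
ok=d.ravel()>0
for z in np.arange(-.13,-.03,.005):
    s=ok&(abs(P[:,2]-z-.0025)<.0025)&(abs(P[:,1])<.06)
    if s.any(): print(round(z,3),s.sum(),[ (P[s&(abs(abs(P[:,1])-yy)<.005),0].max().round(4) if (s&(abs(abs(P[:,1])-yy)<.005)).any() else None) for yy in (.005,.015,.025,.035)], 'max|y|',abs(P[s,1]).max().round(3))
s=ok&(abs(P[:,1])<.007)&(P[:,2]<-.03);print(np.sort(P[s,2])[-20:].round(4))
```

```text
-0.13 10431 [np.float64(0.0196), np.float64(0.02), np.float64(0.0136), np.float64(0.0151)] max|y| 0.06
-0.125 6349 [np.float64(0.0199), np.float64(0.0196), np.float64(0.013), np.float64(0.0123)] max|y| 0.06
-0.12 6124 [np.float64(0.0197), np.float64(0.0195), np.float64(0.0122), np.float64(0.0146)] max|y| 0.058
-0.115 5355 [np.float64(0.0194), np.float64(0.0198), None, np.float64(0.0147)] max|y| 0.054
-0.11 3194 [np.float64(0.0196), np.float64(0.0192), np.float64(0.0135), np.float64(0.0146)] max|y| 0.049
-0.105 2240 [np.float64(0.0179), np.float64(0.0184), np.float64(0.0144), np.float64(0.0148)] max|y| 0.046
-0.1 3878 [np.float64(0.0148), np.float64(0.0144), np.float64(0.0144), np.float64(0.0142)] max|y| 0.041
-0.095 2292 [np.float64(0.0145), np.float64(0.0143), np.float64(0.0161), np.float64(0.0144)] max|y| 0.038
-0.09 1649 [np.float64(0.0159), np.float64(0.0153), np.float64(0.0156), np.float64(0.0142)] max|y| 0.033
-0.085 556 [np.float64(0.0154), np.float64(0.0151), np.float64(0.0136), None] max|y| 0.029
-0.08 644 [np.float64(0.014), np.float64(0.0133), None, None] max|y| 0.016
-0.075 212 [np.float64(0.0132), np.float64(0.0092), None, None] max|y| 0.014
-0.07 349 [np.float64(0.0131), np.float64(0.0092), None, None] max|y| 0.014
-0.065 335 [np.float64(0.0134), np.float64(0.0093), None, None] max|y| 0.014
-0.06 293 [np.float64(0.0131), np.float64(0.0091), None, None] max|y| 0.014
-0.055 265 [np.float64(0.0133), np.float64(0.0093), None, None] max|y| 0.014
-0.05 198 [np.float64(0.0133), np.float64(0.0088), None, None] max|y| 0.013
-0.045 36 [np.float64(0.0127), None, None, None] max|y| 0.007
[-0.0438 -0.0438 -0.0438 -0.0437 -0.0437 -0.0436 -0.0436 -0.0435 -0.0435
 -0.0435 -0.0434 -0.0434 -0.0434 -0.0433 -0.0432 -0.0432 -0.0431 -0.0431
 -0.0431 -0.0431]
```

```bash
python3 -m creep '[[0,0,0,0.15,-0.04,0,-1],[0,0,0,0,0,0.6,-1],[0,0,0,0,0,0.8,-1],[0,0,0,0,0,0.8,-1],[0,0,0,0,0,0.8,-1],[0,0,0,0,0,0.4,-1],[0,0,0,0,0,0,-1],[0,0,0,0,0,0,-1],[0,0,0,0,0,0,-1],[0,0,0,0,0,0,-1]]'
python3 - <<'E'
from h import *
o=manip.get_obs();print(o['clock'],np.round(o['tcp_pos'],4),np.round(o['ft_force'],2))
im,d=manip.read_camera('wrist');cv2.imwrite('pics/w4.png',cv2.resize(im[130:300,210:350],None,fx=4,fy=3.5,interpolation=cv2.INTER_CUBIC))
im,d=manip.read_camera('scene');cv2.imwrite('pics/s4.png',cv2.resize(im[150:270,270:410],None,fx=4.2,fy=4.2,interpolation=cv2.INTER_CUBIC))
E
```

```text
clock: 4.9
tcp_pos: [0.4681, 0.0971, 0.0908]
orientation: [[-0.366, 0.931, 0.003], [0.931, 0.366, 0.001], [-0.0, 0.003, -1.0]]
ft_force: [0.3, 0.4, -0.1]
grip_width: -0.0002
4.9 [0.4681 0.0971 0.0908] [ 0.28  0.44 -0.14]
```

View pics/w4.png

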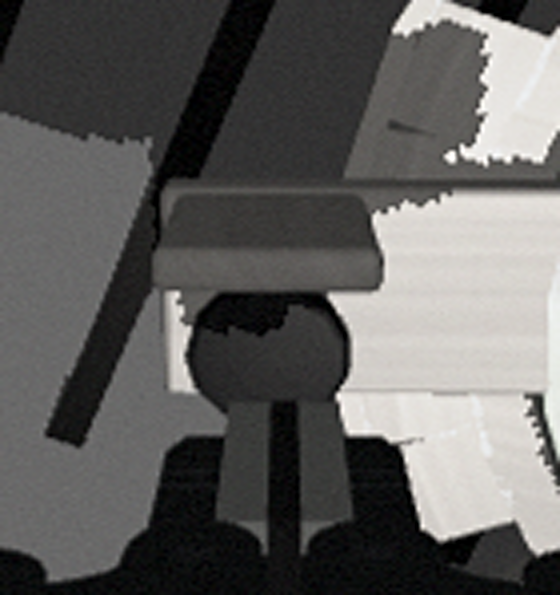

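View pics/s4.png

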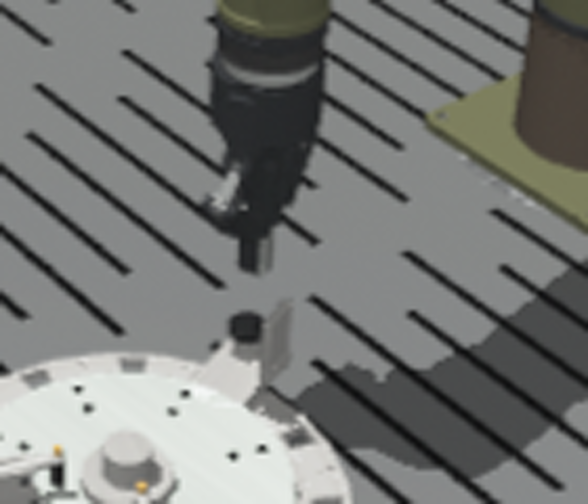

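Run:
```python
from h import *
vv,uu=np.mgrid[0:420,0:560]
T=np.array(manip.camera_model('wrist')['T_tool_cam'])
o=manip.get_obs();print(np.round(o['tcp_pos'],4))
im,d=manip.read_camera('wrist')
m=manip.camera_model('wrist');K=np.array([[m['fx'],0,m['cx']],[0,m['fy'],m['cy']],[0,0,1.]])
n=cv2.undistortPoints(np.stack([uu,vv],-1).reshape(-1,1,2).astype(float),K,np.array([m['k1'],0,0,0,0.]))[:,0]
P=(np.c_[n,np.ones(len(n))]*d.reshape(-1,1))@T[:3,:3].T+T[:3,3]
zw=o['tcp_pos'][2]-P[:,2]
s=(d.ravel()>0)&(abs(zw-.08)<.004)&(uu.ravel()>240)&(uu.ravel()<310)&(vv.ravel()>200)&(vv.ravel()<260)
k=P[s];print('knob',s.sum(),k.min(0),k.max(0),'xmax centre',k[:,0].max()-.014,'y c',(k[:,1].max()+k[:,1].min())/2)
s=(d.ravel()>0)&(abs(zw-.1)<.004)&(uu.ravel()>235)&(uu.ravel()<320)&(vv.ravel()>150)&(vv.ravel()<230)
k=P[s];print('lug',s.sum(),k.min(0),k.max(0),k.mean(0))
```

```text
[0.4679 0.097  0.0907]
knob 1122 [-0.01256506 -0.01644946  0.00847096] [0.01175915 0.01096917 0.01450064] xmax centre -0.002240850270673807 y c -0.0027401473725083766
lug 783 [ 0.01750121 -0.01921192 -0.01115504] [ 0.02549455  0.01425812 -0.00533354] [ 0.02188948 -0.00250165 -0.00893455]
```

```bash
python3 -m creep '[[0,0,0,0.05,-0.08,0.3,-1],[0,0,0,0,0,0.5,-1],[0,0,0,0,0,0.45,-1],[0,0,0,0,0,0.3,-1],[0,0,0,0,0,0,-1],[0,0,0,0,0,0,-1],[0,0,0,0,0,0,-1]]';python3 -m creep '[[0,0,0,0,0,0.07,-1],[0,0,0,0,0,0,-1],[0,0,0,0,0,0,-1]]';python3 -m creep '[[0,0,0,0,0,0.07,-1],[0,0,0,0,0,0,-1],[0,0,0,0,0,0,-1]]'
python3 - <<'E'
from h import *
o=manip.get_obs();print(o['clock'],np.round(o['tcp_pos'],4),np.round(o['ft_force'],2))
im,d=manip.read_camera('wrist');cv2.imwrite('pics/w5.png',cv2.resize(im[130:300,210:350],None,fx=4,fy=3.5,interpolation=cv2.INTER_CUBIC))
im,d=manip.read_camera('scene');cv2.imwrite('pics/s5.png',cv2.resize(im[150:270,270:410],None,fx=4.2,fy=4.2,interpolation=cv2.INTER_CUBIC))
E
```

```text
clock: 5.63
tcp_pos: [0.4647, 0.0974, 0.0437]
orientation: [[-0.366, 0.931, 0.001], [0.931, 0.366, 0.0], [-0.0, 0.001, -1.0]]
ft_force: [-0.7, -0.8, -0.0]
grip_width: 0.0001
clock: 5.88
tcp_pos: [0.4644, 0.0974, 0.0413]
orientation: [[-0.366, 0.931, 0.001], [0.931, 0.366, 0.0], [-0.0, 0.001, -1.0]]
ft_force: [0.6, -1.2, 0.1]
grip_width: -0.0003
clock: 6.13
tcp_pos: [0.4646, 0.0974, 0.0392]
orientation: [[-0.366, 0.931, 0.001], [0.931, 0.366, 0.0], [-0.0, 0.001, -1.0]]
ft_force: [0.1, 0.3, 3.2]
grip_width: 0.0
6.1333 [0.4646 0.0974 0.0392] [0.1  0.3  3.21]
```

View pics/w5.png

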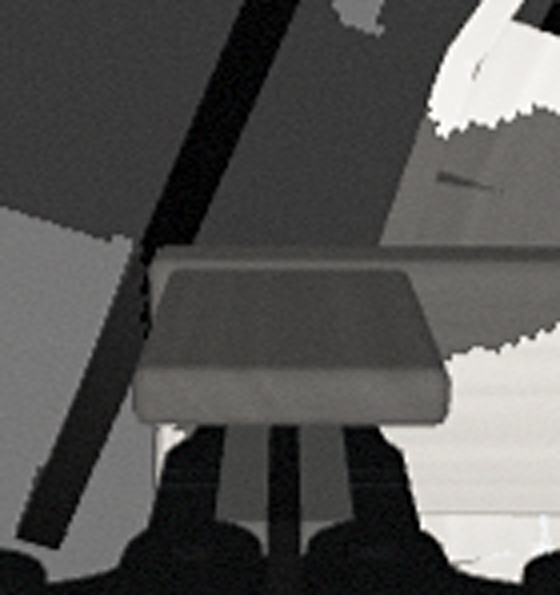

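View pics/s5.png

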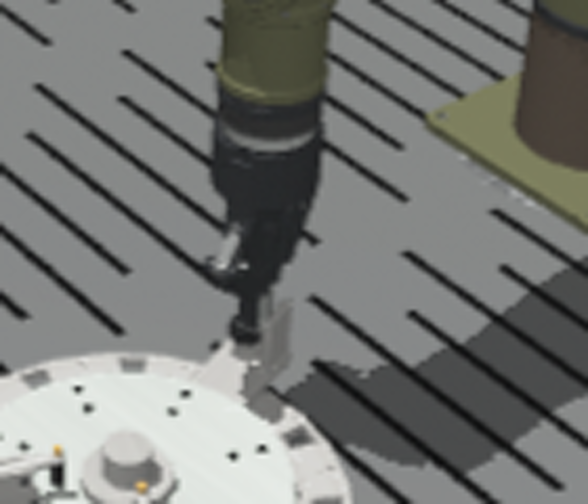

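```bash
python3 -m creep '[[0,0,0,0,0,0.1,-1],[0,0,0,0,0,0.1,-1],[0,0,0,0,0,0,-1],[0,0,0,0,0,0,-1]]';python3 -m creep '[[0,0,0,0,0,0.1,-1],[0,0,0,0,0,0.07,-1],[0,0,0,0,0,0,-1],[0,0,0,0,0,0,-1],[0,0,0,0,0,0,-1]]'
```

```text
clock: 6.57
tcp_pos: [0.4646, 0.0974, 0.0329]
orientation: [[-0.366, 0.931, 0.001], [0.931, 0.366, 0.0], [-0.0, 0.001, -1.0]]
ft_force: [0.5, -0.1, 4.2]
grip_width: -0.0001
clock: 6.98
tcp_pos: [0.4646, 0.0974, 0.0281]
orientation: [[-0.366, 0.931, 0.001], [0.931, 0.366, 0.0], [-0.0, 0.001, -1.0]]
ft_force: [0.8, 0.3, 5.9]
grip_width: 0.0002
```

```bash
python3 -m creep '[[0,0,0,0,0,0.05,-1],[0,0,0,0,0,0,-1],[0,0,0,0,0,0,-1]]'; python3 -m creep '[[0,0,0,0,0,0,-1]]';python3 -m creep '[[0,0,0,0,0,0,-1]]'
```

```text
clock: 7.23
tcp_pos: [0.4646, 0.0974, 0.0266]
orientation: [[-0.366, 0.931, 0.001], [0.931, 0.366, 0.0], [-0.0, 0.001, -1.0]]
ft_force: [0.3, -0.6, 6.8]
grip_width: 0.0003
clock: 7.32
tcp_pos: [0.4646, 0.0974, 0.0267]
orientation: [[-0.366, 0.931, 0.001], [0.931, 0.366, 0.0], [-0.0, 0.001, -1.0]]
ft_force: [1.0, 0.1, 7.3]
grip_width: 0.0
clock: 7.4
tcp_pos: [0.4646, 0.0974, 0.0267]
orientation: [[-0.366, 0.931, 0.001], [0.931, 0.366, 0.0], [-0.0, 0.001, -1.0]]
ft_force: [-0.6, 0.1, 6.0]
grip_width: 0.0001
```

```bash
python3 -m creep '[[0,0,0,0.05,0,0,-1],[0,0,0,0.05,0,0,-1],[0,0,0,0.03,0,0,-1],[0,0,0,0,0,0,-1],[0,0,0,0,0,0,-1]]';python3 -m creep '[[0,0,0.1,0.058,0.003,0,-1],[0,0,0.2,0.115,0.006,0,-1],[0,0,0.2,0.115,0.006,0,-1],[0,0,0,0,0,0,-1],[0,0,0,0,0,0,-1]]'
python3 - <<'E'
from h import *
im,d=manip.read_camera('wrist');cv2.imwrite('pics/w6.png',im)
im,d=manip.read_camera('scene');cv2.imwrite('pics/s6.png',cv2.resize(im[150:320,230:410],None,fx=4,fy=3.5,interpolation=cv2.INTER_CUBIC))
E
```

```text
clock: 7.82
tcp_pos: [0.4634, 0.1008, 0.0267]
orientation: [[-0.366, 0.931, 0.002], [0.931, 0.366, -0.0], [-0.001, 0.001, -1.0]]
ft_force: [0.8, 0.2, 7.6]
grip_width: 0.0001
clock: 8.23
tcp_pos: [0.4608, 0.1096, 0.0268]
orientation: [[-0.317, 0.948, 0.002], [0.948, 0.317, 0.001], [0.0, 0.002, -1.0]]
ft_force: [-0.1, 0.2, 7.4]
grip_width: 0.0002
```

View pics/w6.png

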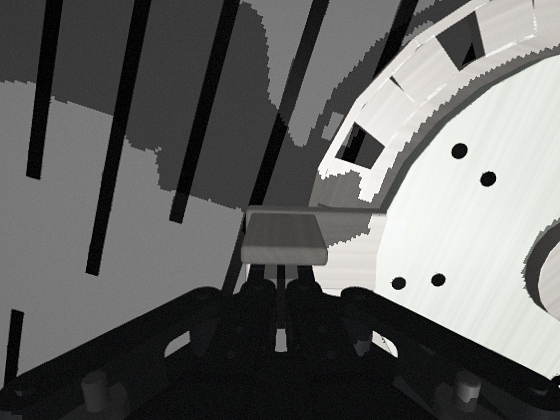

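View pics/s6.png

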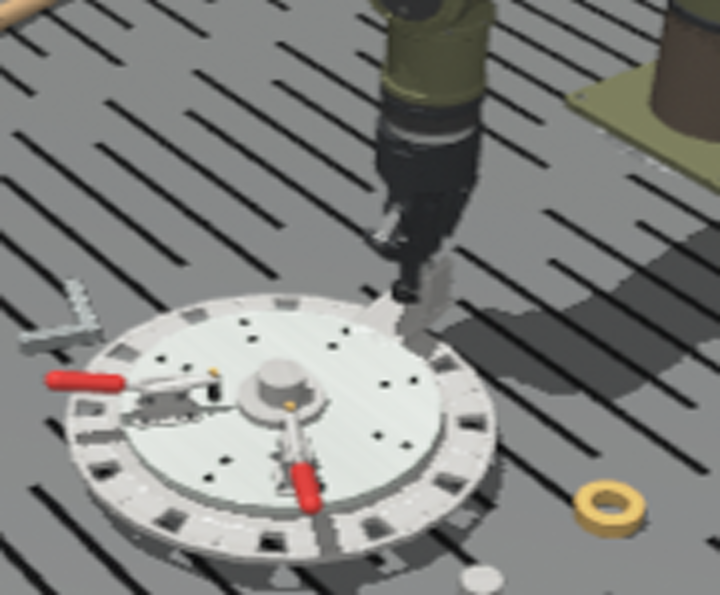

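```bash
cat > ang.py <<'E'
from h import *
vv,uu=np.mgrid[0:420,0:560]
def lug(show=True):
    T=np.array(manip.camera_model('wrist')['T_tool_cam'])
    o=manip.get_obs();im,d=manip.read_camera('wrist')
    m=manip.camera_model('wrist');K=np.array([[m['fx'],0,m['cx']],[0,m['fy'],m['cy']],[0,0,1.]])
    n=cv2.undistortPoints(np.stack([uu,vv],-1).reshape(-1,1,2).astype(float),K,np.array([m['k1'],0,0,0,0.]))[:,0]
    P=(np.c_[n,np.ones(len(n))]*d.reshape(-1,1))@T[:3,:3].T+T[:3,3]
    W=P@np.array(o['orientation']).T+np.array(o['tcp_pos'])
    s=(d.ravel()>0)&(abs(W[:,2]-.099)<.004)&(abs(P[:,1])<.03)&(P[:,0]>.005)&(P[:,0]<.05)&(vv.ravel()<280)
    k=P[s];w=W[s][:,:2].mean(0);f=np.polyfit(k[:,1],k[:,0],1)
    a=np.degrees(np.arctan2(w[1]-.1545,w[0]-.6195))%360
    print('t',o['clock'],'tcp',np.round(o['tcp_pos'],4),'n',s.sum(),'tool x',np.percentile(k[:,0],[2,98]).round(4),'y',np.percentile(k[:,1],[2,98]).round(4),'world',w.round(4),'turn deg',round(193.36-a,2),'rel plate tilt',round(float(np.degrees(f[0])),2),'F',np.round(o['ft_force'],1))
    return im
if __name__=='__main__': lug()
E
python3 ang.py
```

```text
t 8.3333 tcp [0.4608 0.1096 0.0268] n 2286 tool x [0.0087 0.0238] y [-0.0148  0.0167] world [0.4553 0.1279] turn deg 4.15 rel plate tilt -0.46 F [1.1 0.7 6.9]
```

```bash
python3 -m creep '[[0,0,0.2,0.115,0.006,0,-1],[0,0,0.2,0.115,0.006,0,-1],[0,0,0.2,0.115,0.006,0,-1],[0,0,0.2,0.115,0.006,0,-1],[0,0,0.2,0.115,0.006,0,-1],[0,0,0.2,0.115,0.006,0,-1],[0,0,0.2,0.115,0.006,0,-1],[0,0,0.2,0.115,0.006,0,-1],[0,0,0.2,0.115,0.006,0,-1],[0,0,0.1,0.058,0.003,0,-1],[0,0,0,0,0,0,-1],[0,0,0,0,0,0,-1],[0,0,0,0,0,0,-1]]'; python3 ang.py
```

```text
clock: 9.47
tcp_pos: [0.4555, 0.1419, 0.0269]
orientation: [[-0.123, 0.992, 0.002], [0.992, 0.123, 0.001], [0.0, 0.003, -1.0]]
ft_force: [0.6, 0.7, 7.8]
grip_width: -0.0002
t 9.4667 tcp [0.4555 0.1419 0.0269] n 2267 tool x [0.0085 0.0237] y [-0.0149  0.0165] world [0.4535 0.1607] turn deg 15.5 rel plate tilt -0.11 F [0.6 0.7 7.8]
```

```bash
python3 -m creep '[[0,0,0,0,0,-0.3,-1],[0,0,0,0,0,-0.3,-1],[0,0,0,0,0,0,-1],[0,0,0,0,0,0,-1]]'; python3 ang.py; python3 -m creep '[[0,0,0.2,0.115,0.006,0,-1],[0,0,0.2,0.115,0.006,0,-1],[0,0,0.2,0.115,0.006,0,-1],[0,0,0.2,0.115,0.006,0,-1],[0,0,0.2,0.115,0.006,0,-1],[0,0,0.2,0.115,0.006,0,-1],[0,0,0.2,0.115,0.006,0,-1],[0,0,0,0,0,0,-1],[0,0,0,0,0,0,-1],[0,0,0,0,0,0,-1]]'; python3 ang.py
python3 - <<'E'
from h import *
im,d=manip.read_camera('wrist');cv2.imwrite('pics/w7.png',im)
im,d=manip.read_camera('scene');cv2.imwrite('pics/s7.png',cv2.resize(im[150:320,230:410],None,fx=4,fy=3.5,interpolation=cv2.INTER_CUBIC))
E
```

```text
clock: 9.85
tcp_pos: [0.4537, 0.1413, 0.0444]
orientation: [[-0.123, 0.992, -0.0], [0.992, 0.123, -0.0], [-0.0, -0.0, -1.0]]
ft_force: [-0.0, -0.1, -0.8]
grip_width: 0.0002
t 9.85 tcp [0.4537 0.1413 0.0444] n 1875 tool x [0.0081 0.024 ] y [-0.0135  0.018 ] world [0.4532 0.1596] turn deg 15.12 rel plate tilt 2.2 F [-0.  -0.1 -0.8]
clock: 10.73
tcp_pos: [0.4531, 0.165, 0.0436]
orientation: [[0.023, 1.0, -0.001], [1.0, -0.023, -0.001], [-0.001, -0.001, -1.0]]
ft_force: [0.5, -1.6, -0.8]
grip_width: -0.0002
t 10.7333 tcp [0.4531 0.165  0.0436] n 1812 tool x [0.008  0.0205] y [-0.0138  0.0179] world [0.4552 0.1808] turn deg 22.45 rel plate tilt 1.99 F [ 0.5 -1.6 -0.8]
```

View pics/s7.png

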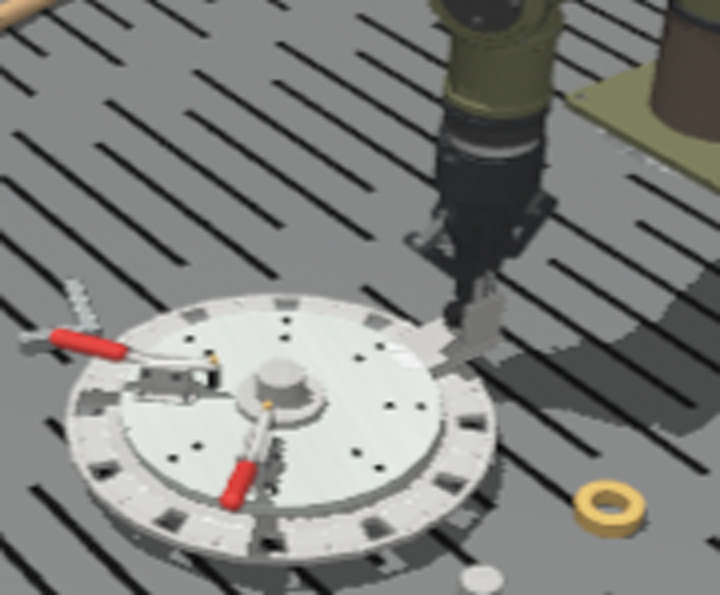

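```bash
python3 -m creep '[[0,0,0.2,0.115,0.006,0,-1],[0,0,0.2,0.115,0.006,0,-1],[0,0,0.2,0.115,0.006,0,-1],[0,0,0.1,0.058,0.003,0,-1],[0,0,0,0,0,0,-1],[0,0,0,0,0,0,-1],[0,0,0,0,0,0,-1]]'; python3 ang.py;  python3 -m creep '[[0,0,0.1,0.058,0.003,0,-1],[0,0,0,0,0,0,-1],[0,0,0,0,0,0,-1]]'; python3 ang.py
```

```text
clock: 11.47
tcp_pos: [0.4547, 0.1775, 0.0441]
orientation: [[0.096, 0.995, -0.001], [0.995, -0.096, 0.0], [-0.0, -0.001, -1.0]]
ft_force: [-1.2, -2.5, -1.4]
grip_width: -0.0004
t 11.4667 tcp [0.4547 0.1775 0.0441] n 1785 tool x [0.0079 0.0205] y [-0.0139  0.0177] world [0.4576 0.1931] turn deg 26.77 rel plate tilt 2.01 F [-1.2 -2.5 -1.4]
clock: 11.77
tcp_pos: [0.4551, 0.1794, 0.0442]
orientation: [[0.107, 0.994, -0.0], [0.994, -0.107, 0.0], [0.0, -0.0, -1.0]]
ft_force: [-0.6, -2.0, -0.6]
grip_width: 0.0002
t 11.7667 tcp [0.4551 0.1794 0.0442] n 1788 tool x [0.0079 0.0204] y [-0.014   0.0175] world [0.4581 0.195 ] turn deg 27.43 rel plate tilt 1.88 F [-0.6 -2.  -0.6]
```

Run:
```python
from h import *
im,d=manip.read_camera('scene');cv2.imwrite('pics/s8.png',cv2.resize(im[190:270,300:380],None,fx=7,fy=7,interpolation=cv2.INTER_CUBIC))
```

```text
(no output)
```

View pics/s8.png

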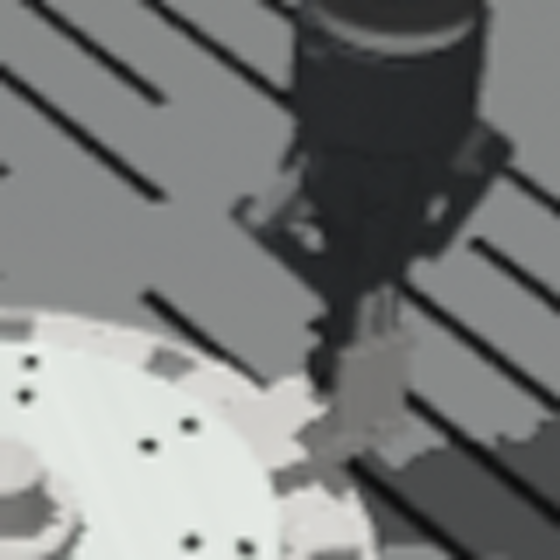

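```bash
python3 -m creep '[[0,0,0.07,0.04,0.002,0,-1],[0,0,0,0,0,0,-1],[0,0,0,0,0,0,-1],[0,0,0,0,0,0,-1]]'; python3 ang.py;  python3 -m creep '[[0,0,0.07,0.04,0.002,0,-1],[0,0,0,0,0,0,-1],[0,0,0,0,0,0,-1],[0,0,0,0,0,0,-1]]'; python3 ang.py;python3 -m creep '[[0,0,0.07,0.04,0.002,0,-1],[0,0,0,0,0,0,-1],[0,0,0,0,0,0,-1],[0,0,0,0,0,0,-1]]'; python3 ang.py
```

```text
clock: 12.2
tcp_pos: [0.457, 0.1816, 0.0448]
orientation: [[0.114, 0.993, 0.002], [0.993, -0.114, 0.002], [0.002, 0.002, -1.0]]
ft_force: [-0.1, -0.3, -0.2]
grip_width: 0.0002
t 12.2 tcp [0.457  0.1816 0.0448] n 1861 tool x [0.0079 0.0227] y [-0.0147  0.0167] world [0.4594 0.1986] turn deg 28.76 rel plate tilt 0.54 F [-0.1 -0.3 -0.2]
clock: 12.58
tcp_pos: [0.4559, 0.1819, 0.0443]
orientation: [[0.121, 0.993, 0.0], [0.993, -0.121, 0.0], [0.0, 0.0, -1.0]]
ft_force: [-0.4, -0.5, 0.5]
grip_width: 0.0003
t 12.5833 tcp [0.4559 0.1819 0.0443] n 1881 tool x [0.0079 0.0229] y [-0.014   0.0175] world [0.4592 0.199 ] turn deg 28.89 rel plate tilt 2.31 F [-0.4 -0.5  0.5]
clock: 12.97
tcp_pos: [0.456, 0.1829, 0.0442]
orientation: [[0.129, 0.992, -0.0], [0.992, -0.129, 0.0], [-0.0, -0.0, -1.0]]
ft_force: [-0.9, 0.1, -0.4]
grip_width: 0.0001
t 12.9667 tcp [0.456  0.1829 0.0442] n 1874 tool x [0.0079 0.0219] y [-0.014   0.0174] world [0.4593 0.1993] turn deg 28.98 rel plate tilt 2.15 F [-0.9  0.1 -0.4]
```

Run:
```python
from h import *
im,d=manip.read_camera('scene');cv2.imwrite('pics/s9.png',cv2.resize(im[190:270,300:380],None,fx=7,fy=7,interpolation=cv2.INTER_CUBIC))
```

```text
(no output)
```

View pics/s9.png

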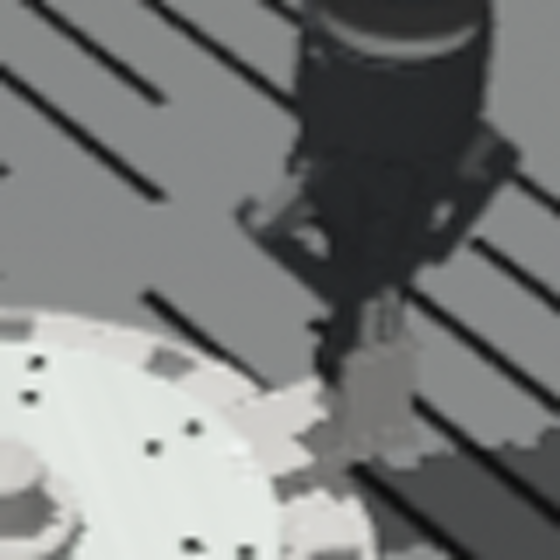

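```bash
python3 -m creep '[[0,0,0,-0.06,0,-0.1,-1],[0,0,0,0,0,-0.5,-1],[0,0,0,0,0,-0.8,-1],[0,0,0,0,0,-0.8,-1],[0,0,0,-0.5,0,-0.8,-1],[0,0,0,-0.5,0,-0.6,-1],[0,0,0,0,0,0,-1],[0,0,0,0,0,0,-1],[0,0,0,0,0,0,-1],[0,0,0,0,0,0,-1],[0,0,0,0,0,0,-1]]'
cat > kn.py <<'E'
from ang import *
import sys
im=lug()
T=np.array(manip.camera_model('wrist')['T_tool_cam'])
o=manip.get_obs();im,d=manip.read_camera('wrist');cv2.imwrite(sys.argv[1],im)
m=manip.camera_model('wrist');K=np.array([[m['fx'],0,m['cx']],[0,m['fy'],m['cy']],[0,0,1.]])
n=cv2.undistortPoints(np.stack([uu,vv],-1).reshape(-1,1,2).astype(float),K,np.array([m['k1'],0,0,0,0.]))[:,0]
W=((np.c_[n,np.ones(len(n))]*d.reshape(-1,1))@T[:3,:3].T+T[:3,3])@np.array(o['orientation']).T+np.array(o['tcp_pos'])
dark=im.reshape(-1,3).max(1)<70
s=(d.ravel()>0)&dark&(abs(W[:,2]-.076)<.012)&(np.hypot(W[:,0]-.457,W[:,1]-.178)<.03)
w=W[s];zt=np.median(w[:,2]);w=w[abs(w[:,2]-zt)<.003]
c,r=cv2.minEnclosingCircle(w[:,:2].astype(np.float32))
print('knob n',s.sum(),'z',np.percentile(W[s][:,2],[5,50,95]).round(4),'c',w.mean(0).round(4),c,r,'turn of knob', 180+np.degrees(np.arctan2(.0950-.1545,.4672-.6195))%360-180-np.degrees(np.arctan2(c[1]-.1545,c[0]-.6195))%360)
b=(d.ravel()>0)&(W[:,2]>.046)&(W[:,2]<.062)&~dark;print('face z',np.median(W[b][:,2]))
l=(d.ravel()>0)&(W[:,2]>.096)&(W[:,2]<.104)&(np.hypot(W[:,0]-.459,W[:,1]-.2)<.03);print('lug',W[l].mean(0).round(4))
E
python3 kn.py pics/w9.png
```

```text
clock: 13.98
tcp_pos: [0.451, 0.1515, 0.151]
orientation: [[0.128, 0.992, -0.002], [0.992, -0.128, -0.001], [-0.001, -0.002, -1.0]]
ft_force: [0.7, -0.5, 0.0]
grip_width: -0.0003
t 13.9833 tcp [0.451  0.1515 0.151 ] n 241 tool x [0.0456 0.0495] y [-0.0131  0.019 ] world [0.4605 0.1984] turn deg 28.8 rel plate tilt -0.74 F [ 0.7 -0.5  0. ]
knob n 915 z [0.0775 0.0799 0.0814] c [0.4569 0.1781 0.0799] (0.45868152379989624, 0.18618695437908173) 0.0223163440823555 turn of knob 32.48593036708533
face z 0.05415002130711048
lug [0.4602 0.2006 0.0996]
```

View pics/w9.png

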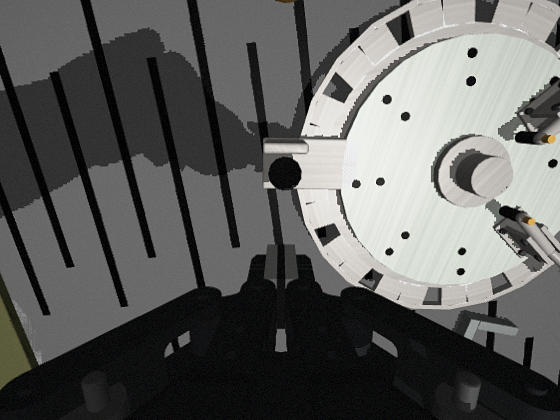

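Run:
```python
from h import *
im,d=manip.read_camera('top')
a=cv2.imread('pics/top0.png');cv2.imwrite('pics/t9.png',np.vstack([cv2.resize(x[130:310,110:370],None,fx=2,fy=1.6) for x in(a,im)]))
```

```text
(no output)
```

View pics/t9.png

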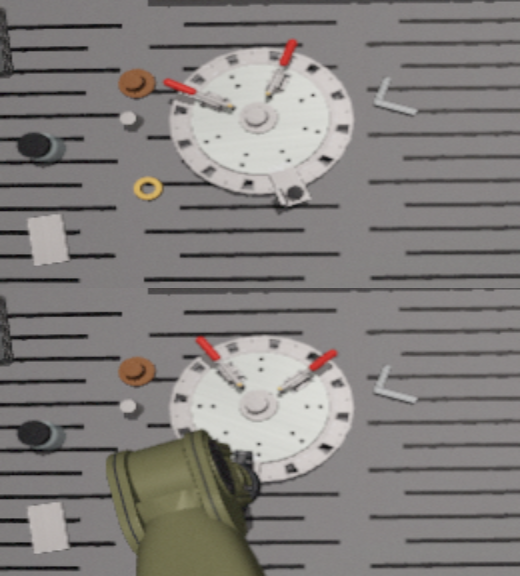

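The before/after top view shows the table turned one hole clockwise. The bystanders are where they were, except the collar, which the arm hides in this view. The arm stayed well above it, and the last scene picture with it in frame (t ≈ 10.7 s) showed it in place.

```bash
python3 -c "
from rig import manip
o=manip.get_obs();print(o['clock'],o['ft_force']);print(manip.hand_in())"
```

```text
14.1333 [ 0.06118694  1.03930747 -0.4094715 ]
the job is handed in; nothing more can be done
None
```

The table is turned one hole clockwise and the plunger has sprung back out there. I handed the job in at about 14 s, with the arm clear of everything.

I pressed the knob with the shut fingertips (about 7 N) and turned the table about 15°. Then I lifted off the knob and pushed only on the lug until the plunger sprang out by itself at the next hole.

**Last checks**
- **Plunger:** the knob top measured 79.9 mm above the bench, which is fully out.
- **Turn:** 29.6° measured from the knob and about 28.8° from the lug, against 30° expected. The lug figure is the less exact one.
- **Lock:** as the plunger came out, the table moved about 2 mm ahead of the finger and the pushing force fell from about 2 N to zero. I did not push again to test the lock.
- **Flange and bystanders:** the flange still sits on the faceplate, and the bystanders in the last top view are unmoved. The arm hid the collar there; the collar looked in place in a scene picture at about 10.7 s. The hammer was outside the pictures I compared, and the arm did not go near it.

**Disagreement:** the real fingertips ended about 40 mm short of the reported tool point (TCP). The wrist and scene cameras both showed this, and the height at which the finger met the knob confirmed it. I used the measured tip height, not the stated one.

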